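# Key in the check gauge and hold a lens barrel seated in its V-block

### The job

Ready the lens gauge while its V-block is still empty: on the key panel press the round key, then the long bar key, then the square key, each fully down and let up again, one at a time. Then take the lens barrel by its middle off its rest, lay it gently in the sprung V-block, centred lengthwise, and, still gripping it, push it straight down, firmly onto both sloping faces alike, until the spring cradle has sunk about half its travel, clear of its bottom stop. The program finishes while holding it pressed there, without letting go; leave everything else on the worktop where it is and do not drop the barrel.

Things in the scene. Friction and masses are not known exactly. Their poses are not given: they have to be found in the camera images.
- panel: low white key panel fixed to the worktop, 76 x 160 x 24 mm, origin at the centre of its underside, x away from the operator, y along its length; it carries three white key modules in a row at y = -50, 0 and +50 mm, in an order that changes from start to start
- top_round (a point): centre of the top of the round grey key, diameter 25 mm, about 38 mm above the worktop when up
- top_bar (a point): centre of the top of the long bar-shaped grey key, 36 x 14 mm (long side along the panel's x), same height
- top_square (a point): centre of the top of the square grey key, 22 x 22 mm, same height
- key_round (a joint): travel of the round key: 0 up, 0.005 m fully down; the spring needs 1 N to start and 5 N at the bottom, pressed vertically down, springs back when freed; counts as pressed beyond 0.0035 m
- key_bar (a joint): travel of the bar key, as key_round
- key_square (a joint): travel of the square key, as key_round
- rest: white storage rest fixed to the worktop, 64 x 112 mm, origin at the centre of its underside, y along its length; the barrel lies along y on two saddles at its ends (y = -54 to -36 and +36 to +54 mm) whose side lips are 45 mm apart outside and 23 mm high; between them only an 8 mm base plate, so the fingers can straddle the barrel's middle
- barrel: plain aluminium lens barrel, a cylinder 36 mm in diameter and 112 mm long with a glass at each end and thin dark rings 27 and 30 mm either side of its middle, 0.12 to 0.21 kg; origin at its centre, y along its axis (both ends are alike); at the start it lies level on the rest, its centre 32 mm above the worktop
- gauge: grey gauge base fixed to the worktop, 92 x 136 x 10 mm, origin at the centre of its underside; it carries the sprung cradle; y runs along the V
- cradle (a joint): sinking of the cradle: 0 at rest (up), 0.010 m at its bottom stop; it only moves vertically; needs about 4.5 N to start sinking and 1 N more for every mm; the barrel's own weight does not sink it
- v_seat (a point): where the barrel's centre lies when fully seated in the cradle (moves down with the cradle), about 59 mm above the worktop with the cradle up; y along the V, z up
- v_near: the two steel half-jaws on the -x side of the V (origin at the centre of the cradle's underside), faces ground and polished (slippery), sloping 45 degrees; the jaws are 20 mm long, from y = -51 to -31 and +31 to +51 mm, the V is 46 mm wide at its top, the jaws 56 mm outside; their tops lie 57 mm above the worktop and the cradle plate between them 32 mm, leaving a gap 62 mm long for the fingers
- v_far: the two steel half-jaws on the +x side, mirror image of v_near
- amp_box: small flat carton, 46 x 91 x 30 mm, origin under its centre; bystander
- syringe_pack: syringe in a blister, 44 x 120 x 24 mm, origin under its centre; bystander
- glass_vial: upright glass vial, 50 mm across, 112 mm high, origin under its centre; bystander
- tape_roll: roll of tape, 54 mm across, 25 mm high, origin under its centre; bystander
- cups: stack of small medicine cups, 39 mm across, 55 mm high, origin under its centre; bystander
- dressing_box: upright carton, 52 x 63 x 106 mm, origin under its centre; bystander
- thermometer: digital thermometer, 19 x 101 x 11 mm, origin under its centre; bystander

How it is judged:
On the way, in this order (a step that is already met when the one before it is completed fails the run):
1. the round key is pressed down, alone (value of joint key_round above 0.0035 m and value of joint each of key_bar, key_square below 0.0015 m), for 0.05 s.
2. the long bar key is pressed down, alone (value of joint key_bar above 0.0035 m and value of joint each of key_round, key_square below 0.0015 m), for 0.05 s.
3. the square key is pressed down, alone (value of joint key_square above 0.0035 m and value of joint each of key_round, key_bar below 0.0015 m), for 0.05 s.
4. all keys are up again and the barrel is lifted clear of its rest (height (world z) of barrel above 0.06 m and contact force between barrel and rest below 0.1 N and contact force between the fingers and barrel above 1 N and value of joint each of key_round, key_bar, key_square below 0.0015 m), for 0.1 s.
At the end, for the whole second after the job is handed in: barrel centre within 3 mm across and in height and 12 mm lengthwise of the seated place, axis within 0.06 rad of the V; over 2 N on each sloping side; cradle sunk 2 to 8.5 mm; barrel still gripped between the fingers, which do not touch the jaws; at rest, keys up (x of barrel in the frame of v_seat between -0.003 and 0.003 m and y of barrel in the frame of v_seat between -0.012 and 0.012 m and z of barrel in the frame of v_seat between -0.003 and 0.003 m and angle between the y axis of barrel and the y axis of v_seat, either way round below 0.06 rad and contact force between barrel and v_near above 2 N and contact force between barrel and v_far above 2 N and value of joint cradle between 0.002 and 0.0085 m and contact force between the fingers and barrel above 3 N and (distance between the grasp point and barrel below 0.03 m or contact force between the fingers and barrel above 20 N) and contact force between the fingers and v_near below 0.5 N and contact force between the fingers and v_far below 0.5 N and linear speed of barrel below 0.02 m/s and value of joint each of key_round, key_bar, key_square below 0.0015 m); the arm keeps its last pose, push and grip.
It fails at once if two keys down at once (value of joint each of key_round, key_bar above 0.0025 m or value of joint each of key_bar, key_square above 0.0025 m or value of joint each of key_round, key_square above 0.0025 m).
It fails at once if the barrel dropped onto the worktop (height (world z) of barrel below 0.026 m).
It fails at once if the barrel slammed into the V (contact force between barrel and gauge above 45 N).
It fails at once if a bystander pushed away (distance of any of amp_box, syringe_pack, glass_vial, tape_roll, cups, dressing_box, thermometer from where it was at the start of the episode above 0.03 m).
It also fails if it takes over 58 s, if anything falls off the work surface, if the arm or the gripper's body presses on something with over 40 N, if the wrist force passes 120 N, or if a joint passes its speed limit or range.

### The arm

A 6-joint arm with a two-finger parallel gripper is mounted at the origin on a cart in front of the work surface, level with it; the furniture and walls round the work are solid. World frame = base frame: x ahead of the robot, y to its left, z up, the work surface at z = 0. Lengths are in m, angles in rad, forces in N, time in s.
With the tool pointing down it reaches from about 0.375 to 0.975 m from the base axis. Payload 3.8 kg.
Tool frame: the origin (TCP) lies at the very end of the fingers, on their centre line; the grasp point (between the pads) lies bot.hold_point_z behind it (bot.hold_point_z is the distance from the TCP to the grasp point, in m); z points along the fingers, y is the line along which they close (so a half turn about z gives the same grasp; the last joint's range is limited). The gripper opens to 85 mm and grips with 20 to 120 N. Pads are 22 mm wide; open, the fingers measure 114 mm over their backs; the gripper's body (76 mm by 85 mm) begins 54 mm behind the grasp point. The pads swing forward as they close: fully open they stand 13 mm farther back than shut.
Start: joints at [-1.304, 0.264, 1.604, -0, 1.274, -0.037], TCP at [0.202, -0.644, 0.196] pointing down, gripper open.
Joint ranges: [-2.63, 2.63], [-0.94, 2.18], [0.31, 2.57], [-1.31, 4.45], [0, 2.66], [-2.55, 2.55]. Speed limits (rad/s): [2.57, 2.57, 3.14, 3.14, 3.14, 3.14].

### API

Orientations are given as a rotation vector (axis times angle).
In Python, from workcell import bot gives the robot as it stands.
- The arm moves only by the shell command python3 jog.py 'ROWS' [OPENING] [FORCE]. ROWS is a JSON list of rows, 1 to 5 of them, each of 4 numbers: dx, dy, dz in m, then a turn about the tool's z in rad; each row shifts and turns the commanded pose from where the row before left it, along the tool's axes as they then stand; what a row does not reach is not made up. A row lasts 1/8 s, in which the tool goes at most 0.0625 m and 0.188 rad, less where a joint would pass 70% of its speed; a pose out of reach is approached as far as the arm can. OPENING is the opening from 0.0 (shut) to 1.0 (fully open), set as the command begins (- or left out keeps the last). The fingers move at their own pace and stop on an object; FORCE is the grip in N (left out, the last holds). Time passes only in rows, so rows that do not move let the fingers close. It prints the time, the measured TCP pose, the force, the opening and the grip force at its end.
- bot.read_state(): the state, without advancing time (a new reading comes with each control period).
- bot.read_camera(name): name is "side" or "top"; returns the picture (400x640x3 uint8, red, green, blue); there is no depth.
- bot.camera_info(name): a dict with "intrinsics" (3x3 intrinsics, pixels), "k1" (the pictures are not rectified: a ray, as slopes to the right and down, at radius r is drawn at 1 + k1 r^2 times it, then the intrinsics apply), "extrinsics" (4x4, takes a point from camera to world coordinates). Camera axes: x right, y down, z forward; pixel columns grow to the right and rows downward; lengths in m; the calibration is good to about 2 mm. A picture is of the moment at which its call begins. camera_info takes no time and is no camera call.
- bot.finish_job(): hands the job in; it is judged then, once.
The state is a dict: "time": time; "q": joint angles; "joint_vel": joint speeds; "joint_torque": joint torques, N m; "tool_pos": TCP position; "tcp_rot": TCP orientation; "wrist_force": force on the tool from outside, world axes, zero at the start; "torque": the same for the moment, N m; "width": opening from 0.0 (shut) to 1.0 (fully open); "grip_force": force on a finger pad.
Only numpy, scipy, OpenCV 4.12 (cv2) and the standard library are available. Lean on these libraries where they do the work, as an engineer would, in place of code of your own. Each camera call takes 0.05 s, during which the arm holds its last target. There are 200 camera calls.

## Working session

There is one attempt and no reset: what is moved stays moved. The work goes in short steps, Python scripts to look and compute and a shell command to move; the robot and the scene stay as the last step left them, time stands still between calls to the robot, and variables do not carry over. Pictures are saved under pics/ and viewed, at most 10 in all, crops included, and the job is handed in when it is done.

```bash
ls; mkdir -p pics; python3 - <<'E'
from workcell import bot
import cv2,numpy as np
np.set_printoptions(precision=4,suppress=True)
for n in("top","side"):
    cv2.imwrite(f"pics/{n}0.png",bot.read_camera(n)[:,:,::-1]); i=bot.camera_info(n)
    print(n,i["intrinsics"],i["k1"],i["extrinsics"])
s=bot.read_state();print(s,bot.hold_point_z)
E
```

```text
jog.py
pics
workcell.py
top [[470.2621   0.     318.7034]
 [  0.     470.2621 198.7749]
 [  0.       0.       1.    ]] -0.007284865391472304 [[ 0.0065 -0.9927  0.1202  0.389 ]
 [-0.9999 -0.0051  0.0123 -0.2892]
 [-0.0116 -0.1203 -0.9927  1.2093]
 [ 0.      0.      0.      1.    ]]
side [[468.4294   0.     322.9612]
 [  0.     468.4294 196.4553]
 [  0.       0.       1.    ]] 0.04741358684499194 [[-0.8965 -0.2122  0.3889  0.0091]
 [-0.443   0.4449 -0.7784  0.7405]
 [-0.0078 -0.8701 -0.4928  0.716 ]
 [ 0.      0.      0.      1.    ]]
{'time': 0.1, 'q': array([-1.3039,  0.2647,  1.6053,  0.    ,  1.2737, -0.0369]), 'joint_vel': array([-0.0007, -0.0015, -0.0053, -0.0006, -0.0003,  0.0002]), 'joint_torque': array([  0.0005, -51.6705, -36.8589,  -0.0001,   0.0063,  -0.    ]), 'tool_pos': array([ 0.2017, -0.6434,  0.1953]), 'tcp_rot': array([-3.1034, -0.4751,  0.0004]), 'wrist_force': array([-0.5534, -0.3499, -0.832 ]), 'torque': array([-0.0233,  0.0289,  0.018 ]), 'grip_force': 0.0, 'width': 1.001015511645006} 0.0187
```

View pics/top0.png

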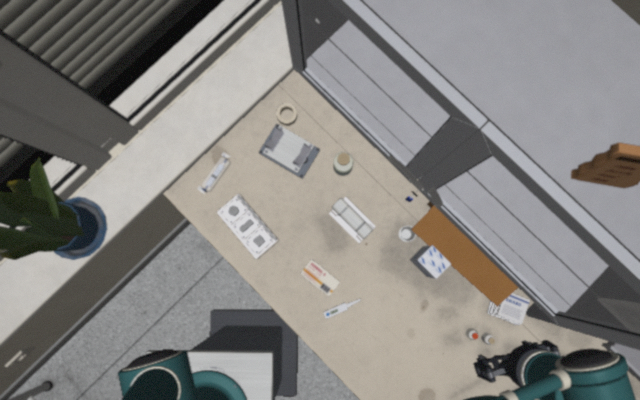

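View pics/side0.png

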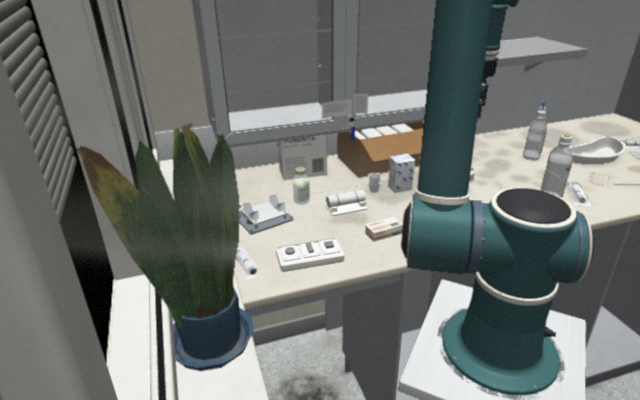

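The top view shows the key panel at about (248,226), the gauge at (290,150), and the rest with the barrel at (352,219). The keys seem to run round (233,211), bar (246,226), square (259,240). The side view shows the same three items at (310,254), (264,214) and (347,200). I'll enlarge the top view next.

```bash
cat > h.py <<'E'
import numpy as np,cv2
from workcell import bot
np.set_printoptions(precision=4,suppress=True)
def ray(n,uv):
    i=bot.camera_info(n);K=np.array(i["intrinsics"]);E=np.array(i["extrinsics"]);k=i["k1"]
    p=cv2.undistortPoints(np.array([[uv]],float),K,np.array([k,0,0,0.]))[0,0]
    return E[:3,3],E[:3,:3]@np.array([p[0],p[1],1])
def onz(n,uv,z):
    o,d=ray(n,uv);return o+d*(z-o[2])/d[2]
def proj(n,P):
    i=bot.camera_info(n);E=np.linalg.inv(np.array(i["extrinsics"]))
    return cv2.projectPoints(np.array([P],float),cv2.Rodrigues(E[:3,:3])[0],E[:3,3],np.array(i["intrinsics"]),np.array([i["k1"],0,0,0.]))[0][0,0]
def tri(a,b):
    (o1,d1),(o2,d2)=ray("top",a),ray("side",b)
    A=np.stack([d1,-d2],1);t=np.linalg.lstsq(A,o2-o1,rcond=None)[0]
    p,q=o1+d1*t[0],o2+d2*t[1];return (p+q)/2,np.linalg.norm(p-q)
E
python3 - <<'E'
from h import *
im=np.mean([bot.read_camera("top") for _ in range(4)],0).astype(np.uint8)[:,:,::-1]
cv2.imwrite("pics/topa.png",im)
c=cv2.resize(im[105:260,195:400],None,fx=3.85,fy=3.85,interpolation=cv2.INTER_CUBIC);cv2.imwrite("pics/topc.png",c)
im=np.mean([bot.read_camera("side") for _ in range(4)],0).astype(np.uint8)[:,:,::-1]
cv2.imwrite("pics/sidea.png",im)
c=cv2.resize(im[175:285,230:390],None,fx=5,fy=5,interpolation=cv2.INTER_CUBIC);cv2.imwrite("pics/sidec.png",c)
E
```

```text
(no output)
```

View pics/topc.png

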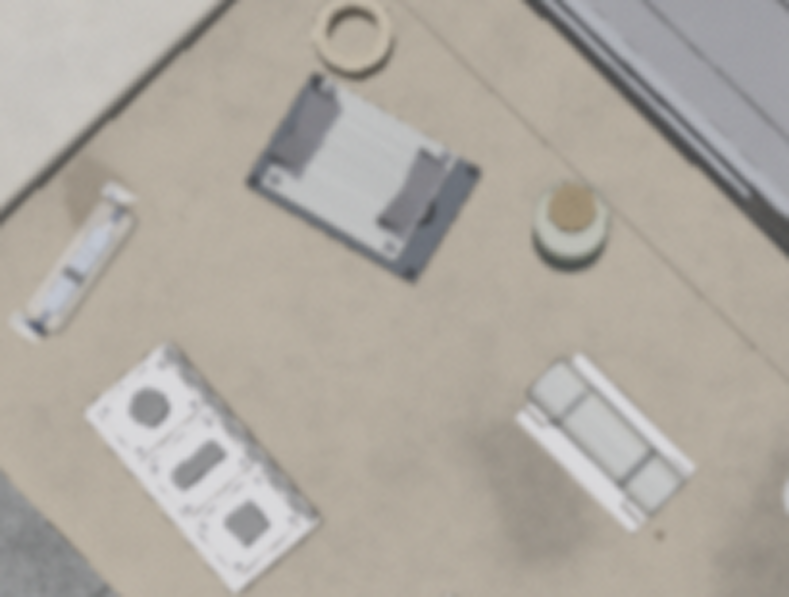

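View pics/sidec.png

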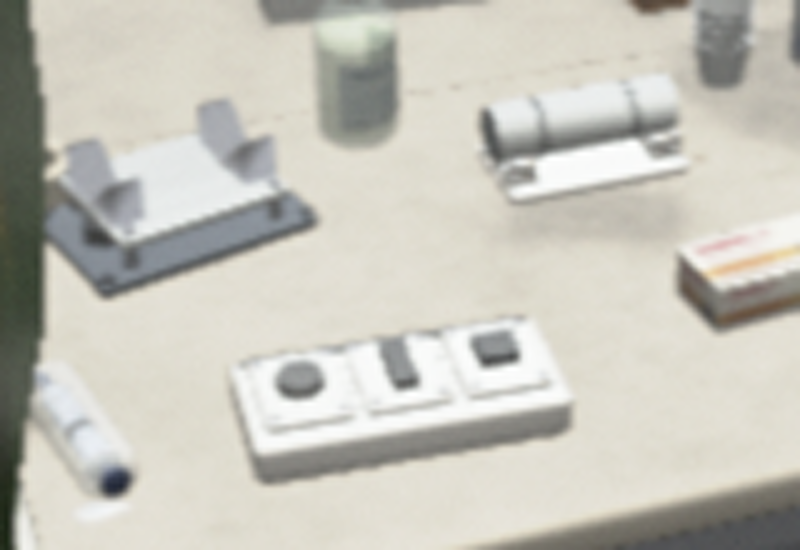

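The enlarged top view shows round (150,407), bar (199,464) and square (247,524). It also shows the gauge base corners (315,75), (248,182), (412,280), (480,172), with the jaw pairs at (307,130) and (412,192), and the barrel rings at (575,400) and (638,470). The side view agrees. I'll measure these with masks.

```bash
python3 - <<'E'
from h import *
def blobs(n,box,f,amin):
    im=cv2.imread(f"pics/{n}a.png");x0,y0,x1,y1=box;S=6
    c=cv2.resize(im[y0:y1,x0:x1],None,fx=S,fy=S,interpolation=cv2.INTER_CUBIC)
    m=cv2.morphologyEx(f(c.astype(int)).astype(np.uint8),cv2.MORPH_OPEN,np.ones((9,9)))
    out=[]
    for q in cv2.findContours(m,cv2.RETR_EXTERNAL,cv2.CHAIN_APPROX_NONE)[0]:
        if cv2.contourArea(q)<amin*S*S: continue
        M=cv2.moments(q);t=lambda p:(np.array(p)+.5)/S-.5+[x0,y0]
        out.append((t([M['m10']/M['m00'],M['m01']/M['m00']]),t(cv2.boxPoints(cv2.minAreaRect(q))),M['m00']/S/S))
    return out
g=lambda c:c.mean(2)
print("KEYS")
for n,box in(("top",(218,196,280,260)),("side",(276,238,346,262))):
    for c,b,a in blobs(n,box,lambda c:g(c)<(165 if n=="top" else 120),25):
        if a>150:continue
        print(n,c,a,onz(n,c,.038))
print("BASE+JAWS")
for c,b,a in blobs("top",(255,118,325,182),lambda c:(g(c)<150)&(c[:,:,0]>=c[:,:,2]-2),20):
    print(c,a,b.tolist(),onz("top",c,.05))
im=cv2.imread("pics/topa.png")
for p in((279,136),(303,156),(315,152),(290,150),(340,212),(233,211)):print(p,im[p[1],p[0]])
print("BARREL/REST")
for c,b,a in blobs("top",(322,190,380,246),lambda c:(g(c)>195),40):
    print(c,a,b.tolist(),onz("top",c,.03))
E
```

```text
KEYS
top [220.4842 256.3333] 40.208333333333336 [ 0.3858 -0.032   0.038 ]
top [258.9078 240.4773] 66.88888888888889 [ 0.4256 -0.1266  0.038 ]
top [246.0775 225.4682] 72.55555555555556 [ 0.4628 -0.0937  0.038 ]
top [233.4786 210.4562] 67.40277777777779 [ 0.5002 -0.0611  0.038 ]
BASE+JAWS
[290.7477 152.3533] 820.5555555555555 [[257.96838641166687, 152.33503341674805], [275.47841453552246, 122.74912643432617], [319.7426528930664, 148.9463291168213], [302.2326240539551, 178.5322380065918]] [ 0.6466 -0.2037  0.05  ]
(279, 136) [135 130 129]
(303, 156) [138 130 131]
(315, 152) [122 114 109]
(290, 150) [189 189 187]
(340, 212) [168 168 168]
(233, 211) [142 142 141]
BARREL/REST
[345.3407 226.3287] 175.0972222222222 [[328.66666650772095, 213.16666984558105], [332.5833330154419, 209.25000190734863], [362.3333320617676, 239.0], [358.4166679382324, 242.91666793823242]] [ 0.4626 -0.3418  0.03  ]
[353.6825 216.9323] 43.083333333333336 [[345.7520694732666, 211.3868637084961], [348.3206481933594, 208.8717975616455], [360.85606384277344, 221.67392349243164], [358.2874870300293, 224.1889877319336]] [ 0.4863 -0.3627  0.03  ]
[358.8436 211.961 ] 111.81944444444444 [[342.8460292816162, 198.6808671951294], [345.1043701171875, 196.37342834472656], [375.0919990539551, 225.7230224609375], [372.8336601257324, 228.03046035766602]] [ 0.4989 -0.3757  0.03  ]
```

```bash
python3 - <<'E'
from h import *
S=6
def crop(n,b):
    im=cv2.imread(f"pics/{n}a.png");x0,y0,x1,y1=b
    return cv2.resize(im[y0:y1,x0:x1],None,fx=S,fy=S,interpolation=cv2.INTER_CUBIC).astype(int)
def big(n,b,f):
    m=cv2.morphologyEx(f(crop(n,b)).astype(np.uint8),cv2.MORPH_OPEN,np.ones((7,7)))
    q=max(cv2.findContours(m,cv2.RETR_EXTERNAL,cv2.CHAIN_APPROX_NONE)[0],key=cv2.contourArea)
    return (cv2.boxPoints(cv2.minAreaRect(q))+.5)/S-.5+np.array(b[:2])
def rect(n,px,z,name):
    P=np.array([onz(n,p,z) for p in px]);e=P[1:]-P[:-1]
    e0,e1=e[0],e[1];L=e0 if np.hypot(*e0[:2])>np.hypot(*e1[:2]) else e1
    print(name,"ctr",P.mean(0),"sides",np.linalg.norm(e0),np.linalg.norm(e1),"yaw_y",np.arctan2(L[1],L[0])%np.pi)
sat=lambda c:(c[:,:,2]-c[:,:,0])
rect("top",big("top",(252,118,325,184),lambda c:(sat(c)<8)),.01,"gauge base")
rect("top",big("top",(322,188,384,250),lambda c:(sat(c)<8)),.008,"rest")
rect("top",big("top",(212,188,284,262),lambda c:(sat(c)<8)&(c.mean(2)>180)),.024,"panel")
# cradle plate bright z=.032
rect("top",big("top",(258,118,320,180),lambda c:(c.mean(2)>165)&(sat(c)<8)),.032,"cradle plate")
# hand picks, topc
f=lambda u,v:((u+.5)/3.85-.5+195,(v+.5)/3.85-.5+105)
for z,ps in((.05,[(575,400),(638,470)]),(.057,[(307,130),(412,192)])):
    print(z,[onz("top",f(*p),z) for p in ps])
fs=lambda u,v:((u+.5)/5-.5+230,(v+.5)/5-.5+175)
for a,b in(((575,400),(541,112)),((638,470),(634,95))):print("ring",tri(f(*a),fs(*b)))
E
python3 - <<'E'
import cv2
a=cv2.imread('pics/topa.png')[115:185,250:325];b=cv2.imread('pics/topa.png')[190:245,322:382]
a=cv2.resize(a,(750//2*2//2,350));a=cv2.resize(cv2.imread('pics/topa.png')[118:183,253:323],(420,390),interpolation=cv2.INTER_CUBIC)
b=cv2.resize(b,(360,330),interpolation=cv2.INTER_CUBIC);b=cv2.copyMakeBorder(b,0,60,0,0,cv2.BORDER_CONSTANT)
cv2.imwrite('pics/gr.png',cv2.hconcat([a,b]))
E
```

```text
gauge base ctr [ 0.6605 -0.1956  0.01  ] sides 0.09345869651660078 0.13737091916494315 yaw_y 1.0271284093518118
rest ctr [ 0.4839 -0.3573  0.008 ] sides 0.0629730907163588 0.11718959227402523 yaw_y 0.783465020702268
panel ctr [ 0.4614 -0.0906  0.024 ] sides 0.06935596711275709 0.15764858805682438 yaw_y 0.7235980584431179
cradle plate ctr [ 0.6617 -0.1951  0.032 ] sides 0.08334164455302917 0.08847280590799515 yaw_y 1.0314881374120053
0.05 [array([ 0.5054, -0.3375,  0.05  ]), array([ 0.4606, -0.3778,  0.05  ])]
0.057 [array([ 0.6807, -0.1626,  0.057 ]), array([ 0.6397, -0.2315,  0.057 ])]
ring (array([ 0.5034, -0.339 ,  0.0421]), np.float64(0.005902338257214348))
ring (array([ 0.4598, -0.3788,  0.0436]), np.float64(0.002583893254568011))
```

View pics/gr.png

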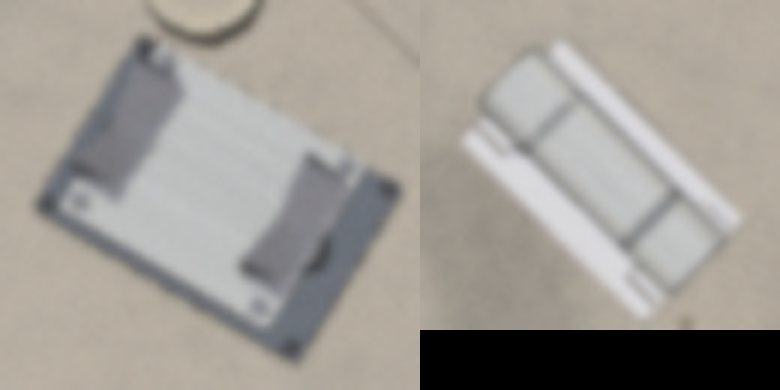

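The crop shows the gauge V, with jaw pairs at (130,130) and (300,220), centred on its base. The barrel lies on the rest with rings at (555,120) and (652,218). The measured sizes match those given. I'll turn, shut the fingers and go above the round key.

```bash
cat >> h.py <<'E'
from scipy.spatial.transform import Rotation as Ro
def to(x,y,z,psi=None):
    s=bot.read_state();R=Ro.from_rotvec(s["tcp_rot"]).as_matrix();p=np.arctan2(R[1,0],R[0,0])
    print("pos",s["tool_pos"],"psi %.4f"%p,"tilt",R[2,2],"delta tool",R.T@(np.array([x,y,z])-s["tool_pos"]),"turn",None if psi is None else round(p-psi,4),"F",s["wrist_force"],"t",s["time"],"w",s["width"],s["grip_force"])
E
python3 jog.py '[[0,0,0,-0.16],[0,0,0,-0.16],[0,0,0,-0.16]]' 0 30
python3 jog.py '[[0.052,-0.017,0,0],[0.052,-0.017,0,0],[0.052,-0.017,0,0],[0.052,-0.017,0,0],[0.052,-0.017,0,0]]'
python3 jog.py '[[0.052,-0.017,0,0],[0.052,-0.017,0,0],[0.052,-0.017,0,0],[0.052,-0.017,0,0],[0.052,-0.017,0,0]]'
python3 -c "from h import *;to(.5002,-.0611,.07,.76)"
```

```text
time: 0.88
tool_pos: [0.2019, -0.6441, 0.1965]
tcp_rot: [2.9, 1.208, 0.0]
wrist_force: [0.5, 0.3, 0.0]
width: 0.377
grip_force: 0.0
time: 1.5
tool_pos: [0.3267, -0.3989, 0.1968]
tcp_rot: [2.903, 1.199, 0.001]
wrist_force: [0.8, -0.6, -0.2]
width: 0.002
grip_force: 0.0
time: 2.12
tool_pos: [0.4509, -0.155, 0.197]
tcp_rot: [2.903, 1.199, 0.002]
wrist_force: [1.5, -0.3, 1.1]
width: 0.005
grip_force: 0.0
pos [ 0.4509 -0.155   0.197 ] psi 0.7837 tilt -0.9999990440585664 delta tool [ 0.1011 -0.0319  0.127 ] turn 0.0237 F [ 1.5102 -0.2519  1.0946] t 2.125 w 0.005001614766978069 0.0
```

```bash

python3 jog.py '[[0.05,-0.016,0,0.024],[0.051,-0.016,0,0],[0,0,0.05,0],[0,0,0.05,0],[0,0,0.027,0]]' | tail -4
python3 jog.py '[[0,0,0.022,0],[0,0,0,0]]' 
python3 -c "from h import *;to(.5002,-.0611,.038);bot
for n in ('top','side'): cv2.imwrite(f'pics/{n}k.png',bot.read_camera(n)[:,:,::-1])
a=cv2.resize(cv2.imread('pics/topk.png')[180:260,200:290],None,fx=4.4,fy=4.4);b=cv2.resize(cv2.imread('pics/sidek.png')[200:280,265:355],None,fx=4.4,fy=4.4)
cv2.imwrite('pics/k.png',cv2.hconcat([a,b]))"
```

```text
tcp_rot: [-2.915, -1.166, 0.005]
wrist_force: [0.5, -0.4, 0.1]
width: 0.002
grip_force: 0.0
time: 3.0
tool_pos: [0.4983, -0.0628, 0.0457]
tcp_rot: [-2.915, -1.164, 0.006]
wrist_force: [-0.4, 0.0, 0.6]
width: 0.002
grip_force: 0.0
pos [ 0.4983 -0.0628  0.0457] psi 0.7599 tilt -0.9999904192039095 delta tool [0.0026 0.0001 0.0077] turn None F [-0.4363  0.0474  0.6189] t 3.0 w 0.0015948074220380494 0.0
```

View pics/k.png

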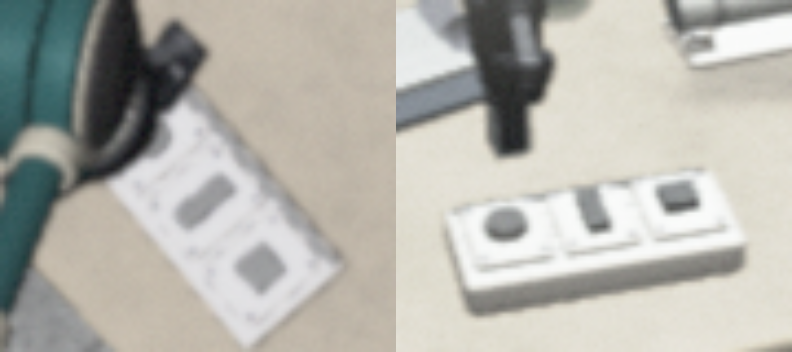

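The top crop shows the gripper at (165,60), covering the round key at (155,130). In the side crop the tip at (508,150) is clearly apart from the round key at (502,222). I'll compare with the projections.

```bash
python3 -c "
from h import *
s=bot.read_state()
print('tip side',proj('side',s['tool_pos']),'top',proj('top',s['tool_pos']))
print('key side px expected',proj('side',[.5002,-.0611,.038]),'seen 289.1,250.5')
print('key from side',onz('side',(289.1,250.5),.038), tri((233.48,210.46),(289.1,250.5)))
print('tip seen side',(508-396)/4.4+265,150/4.4+200, onz('side',((508-396)/4.4+265,150/4.4+200),.046))
i=bot.camera_info('top');print(i['intrinsics'],i['k1'],i['extrinsics'])
"
```

```text
tip side [290.4568 245.2089] top [233.5826 209.8636]
key side px expected [290.3708 249.1397] seen 289.1,250.5
key from side [ 0.5002 -0.0549  0.038 ] (array([ 0.5018, -0.0598,  0.034 ]), np.float64(0.002564856290489313))
tip seen side 290.45454545454544 234.0909090909091 [ 0.5264 -0.1081  0.046 ]
[[470.2621   0.     318.7034]
 [  0.     470.2621 198.7749]
 [  0.       0.       1.    ]] -0.007284865391472304 [[ 0.0065 -0.9927  0.1202  0.389 ]
 [-0.9999 -0.0051  0.0123 -0.2892]
 [-0.0116 -0.1203 -0.9927  1.2093]
 [ 0.      0.      0.      1.    ]]
```

The visible tip is about 11 px above the projected one, in the right column, so I'll go down in small steps and watch the force.

```bash

for i in 1; do python3 jog.py '[[0.003,0,0.004,0],[0,0,0,0]]' | egrep 'tool_pos|wrist'
python3 jog.py '[[0,0,0.004,0],[0,0,0,0]]' | egrep 'tool_pos|wrist'
python3 jog.py '[[0,0,0.003,0],[0,0,0,0]]' | egrep 'tool_pos|wrist'
python3 jog.py '[[0,0,0.002,0],[0,0,0,0]]' | egrep 'tool_pos|wrist'; done
python3 -c "from h import *
cv2.imwrite('pics/k2.png',cv2.resize(bot.read_camera('side')[215:270,270:350,::-1],None,fx=6,fy=6))"
```

```text
tool_pos: [0.5033, -0.0612, 0.0443]
wrist_force: [-1.1, 0.6, 0.2]
tool_pos: [0.5021, -0.0611, 0.0392]
wrist_force: [0.7, 0.2, -0.2]
tool_pos: [0.5021, -0.0611, 0.0361]
wrist_force: [-0.7, 0.3, 0.1]
tool_pos: [0.5022, -0.0611, 0.0343]
wrist_force: [0.1, 0.3, 0.3]
```

View pics/k2.png

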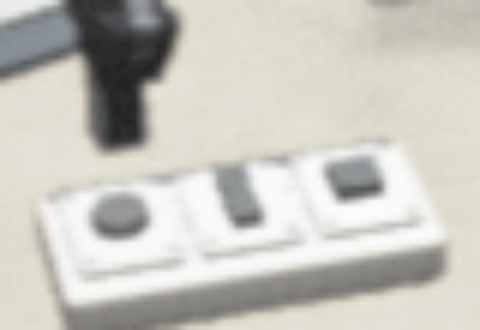

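The tip, now at (120,148), still shows about 22 mm above the reported TCP, and there is no contact force yet. I'll keep descending gently until there is contact.

```bash

python3 jog.py '[[0,0,0.004,0],[0,0,0,0]]' | egrep 'tool_pos|wrist'
python3 jog.py '[[0,0,0.004,0],[0,0,0,0]]' | egrep 'tool_pos|wrist'
python3 jog.py '[[0,0,0.003,0],[0,0,0,0]]' | egrep 'tool_pos|wrist'
python3 jog.py '[[0,0,0.002,0],[0,0,0,0]]' | egrep 'tool_pos|wrist'
python3 jog.py '[[0,0,0.002,0],[0,0,0,0]]' | egrep 'tool_pos|wrist'

```

```text
tool_pos: [0.502, -0.0611, 0.03]
wrist_force: [-0.1, 0.6, -0.0]
tool_pos: [0.502, -0.0611, 0.026]
wrist_force: [1.3, 0.2, -0.3]
tool_pos: [0.5022, -0.0611, 0.0232]
wrist_force: [-0.6, -0.4, 0.5]
tool_pos: [0.5023, -0.0611, 0.0213]
wrist_force: [0.1, -0.7, -1.2]
tool_pos: [0.5023, -0.0612, 0.0193]
wrist_force: [0.1, 1.2, 0.5]
```

```bash
cat >> h.py <<'E'
def tip(tag):
    im=bot.read_camera("side");cv2.imwrite(f"pics/s_{tag}.png",im[:,:,::-1])
    p=bot.read_state()["tool_pos"];e=proj("side",p);c=int(round(e[0]))
    m=(im[:,c-3:c+4].max(2)<90).sum(1)>=4
    r=[k for k in range(150,275) if m[k]];print("tip rows",r[-1] if r else None,"exp",e)
    print(im[max(r[-1]-3,0):r[-1]+16,c].mean(1).round())
E
python3 -c "from h import *;tip('a')"
python3 jog.py '[[0,0,0.002,0],[0,0,0,0]]' | egrep 'tool_pos|wrist'
python3 jog.py '[[0,0,0.002,0],[0,0,0,0]]' | egrep 'tool_pos|wrist'
python3 -c "from h import *;tip('b')
cv2.imwrite('pics/k3.png',cv2.resize(bot.read_camera('side')[215:270,270:350,::-1],None,fx=6,fy=6))"
```

```text
tip rows 243 exp [289.9432 255.0517]
[ 51.  53.  51.  62.  93. 175. 229. 182. 150. 153. 156. 153. 132. 102.
 147. 236. 248. 248. 245.]
tool_pos: [0.5022, -0.0611, 0.0173]
wrist_force: [0.3, 0.7, -0.0]
tool_pos: [0.5023, -0.0611, 0.0153]
wrist_force: [-0.6, 0.5, 0.6]
tip rows 244 exp [290.0305 256.393 ]
[ 54.  50.  57.  60.  78. 119. 145. 152. 150. 155. 150. 131. 101. 148.
 237. 249. 248. 245. 216.]
```

View pics/k3.png

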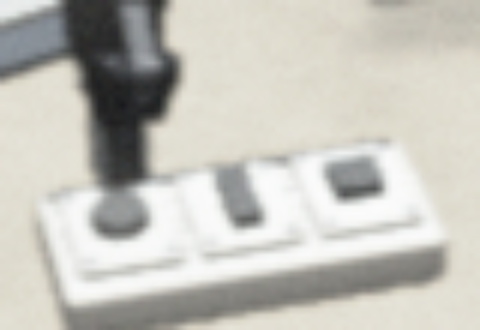

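The tip at (120,185) sits level with the back edge of the round key at (118,212), still without force. I need the whole gripper in view to tell a height error from a sideways one.

```bash
python3 -c "
from h import *
p=bot.read_state()['tool_pos']
for dz in (0,.0187,.073,.12,.2): print(dz,proj('side',p+[0,0,dz]),proj('top',p+[0,0,dz]))
a=cv2.resize(bot.read_camera('side')[150:270,230:350,::-1],None,fx=3.3,fy=3.3,interpolation=cv2.INTER_CUBIC);b=cv2.resize(bot.read_camera('top')[140:260,180:300,::-1],None,fx=3.3,fy=3.3,interpolation=cv2.INTER_CUBIC)
cv2.imwrite('pics/k4.png',cv2.hconcat([a,b]))"
```

```text
0 [289.9952 256.344 ] [235.2001 210.4666]
0.0187 [289.6766 250.1919] [233.804 209.756]
0.073 [288.7192 231.7707] [229.49   207.5604]
0.12 [287.8492 215.1167] [225.4095 205.4834]
0.2 [286.2706 185.1115] [217.5918 201.5041]
```

View pics/k4.png

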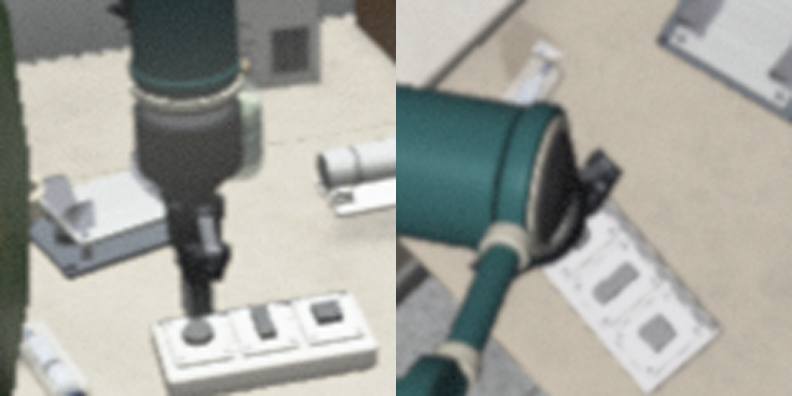

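The side crop shows the tip at (198,310) over the back of the round key at (198,332). The top crop puts the gripper on the expected line, so it looks like a height difference. I'll continue down in small steps.

```bash

python3 jog.py '[[0,0,0.002,0],[0,0,0,0],[0,0,0,0]]' | egrep 'tool_pos|wrist'
python3 jog.py '[[0,0,0.002,0],[0,0,0,0],[0,0,0,0]]' | egrep 'tool_pos|wrist'
python3 jog.py '[[0,0,0.0015,0],[0,0,0,0],[0,0,0,0]]' | egrep 'tool_pos|wrist'
python3 -c "from h import *;tip('c')"

```

```text
tool_pos: [0.5024, -0.0611, 0.0134]
wrist_force: [0.2, -0.3, -0.6]
tool_pos: [0.5024, -0.0612, 0.0114]
wrist_force: [0.5, 0.0, -0.4]
tool_pos: [0.5024, -0.0611, 0.01]
wrist_force: [-0.2, 0.6, -0.3]
tip rows 246 exp [290.0591 258.1017]
[ 52.  61.  67.  69.  87. 127. 150. 156. 149. 133. 102. 147. 233. 247.
 248. 245. 216. 192. 243.]
```

```bash
python3 -c "
from h import *
print('TCP',bot.read_state()['tool_pos'], bot.read_state()['q'])
for a,b in (((600-396)/3.3+180,180/3.3+140),(215/3.3+230,240/3.3+150)),(((605-396)/3.3+180,175/3.3+140),(212/3.3+230,215/3.3+150)),(((600-396)/3.3+180,180/3.3+140),(212/3.3+230,268/3.3+150)): print(tri(a,b))
# flange ring: beige ring edge etc
import os
d=cv2.absdiff(cv2.imread('pics/sidek.png'),cv2.imread('pics/sidea.png')).max(2)
t=cv2.absdiff(bot.read_camera('top')[:,:,::-1],cv2.imread('pics/topa.png')).max(2)
s=cv2.absdiff(bot.read_camera('side')[:,:,::-1],cv2.imread('pics/sidea.png')).max(2)
a=cv2.resize((s>40).astype(np.uint8)[150:270,230:350]*255,None,fx=3.3,fy=3.3);
im=bot.read_camera('side')[:,:,::-1]
c=cv2.resize(im[195:265,265:325],None,fx=6.5,fy=6.5,interpolation=cv2.INTER_CUBIC)
c=np.clip(c.astype(float)*1.8,0,255).astype(np.uint8)
b=cv2.resize(bot.read_camera('top')[170:240,210:270,::-1],None,fx=6.5,fy=6.5,interpolation=cv2.INTER_CUBIC);b=np.clip(b.astype(float)*1.6,0,255).astype(np.uint8)
cv2.imwrite('pics/k5.png',cv2.hconcat([c,b]))"
```

```text
TCP [ 0.5024 -0.0611  0.01  ] [-0.1703  0.1441  2.1271  0.      0.8704  0.6407]
(array([ 0.5205, -0.0966,  0.0915]), np.float64(0.02843850579579571))
(array([ 0.5236, -0.1025,  0.1091]), np.float64(0.024789773540161264))
(array([ 0.5228, -0.0928,  0.0682]), np.float64(0.029984908650313977))
```

View pics/k5.png

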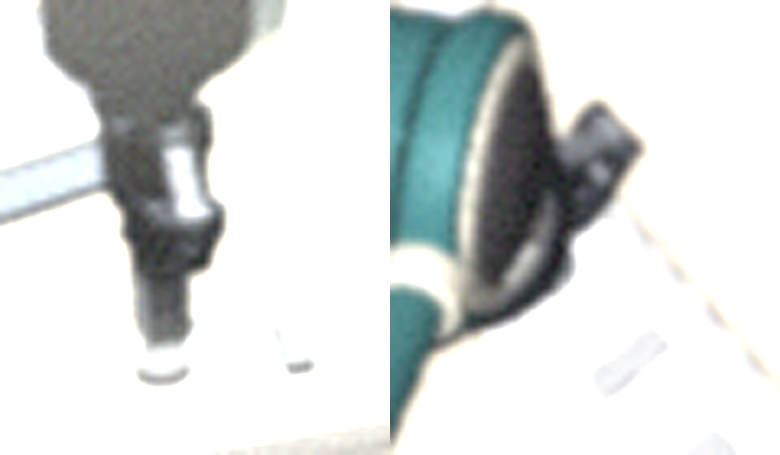

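The side crop shows the tip's lower edge at (160,345), just above the visible key top. That was my tenth and last view, so from here I rely on numbers: go down until contact.

```bash

python3 jog.py '[[0,0,0.002,0],[0,0,0,0],[0,0,0,0]]' | egrep 'tool_pos|wrist'
python3 jog.py '[[0,0,0.002,0],[0,0,0,0],[0,0,0,0]]' | egrep 'tool_pos|wrist'
python3 jog.py '[[0,0,0.002,0],[0,0,0,0],[0,0,0,0]]' | egrep 'tool_pos|wrist'
python3 -c "from h import *;tip('d');to(0,0,0)"

```

```text
tool_pos: [0.5024, -0.0611, 0.0079]
wrist_force: [0.1, -0.1, -0.1]
tool_pos: [0.5024, -0.0612, 0.006]
wrist_force: [-0.4, -0.2, -0.4]
tool_pos: [0.5024, -0.0611, 0.004]
wrist_force: [-0.3, -0.3, -0.2]
tip rows 248 exp [290.1699 260.058 ]
[ 63.  68.  72.  75.  91. 124. 147. 131. 103. 145. 237. 249. 248. 245.
 215. 193. 242. 248. 243.]
pos [ 0.5024 -0.0612  0.004 ] psi 0.7599 tilt -0.9999999988548803 delta tool [-0.3221 -0.3904  0.004 ] turn None F [-0.4672  0.0369  0.2612] t 8.7 w -0.0035491285447970134 0.0
```

```bash

python3 jog.py '[[0,0,0.002,0],[0,0,0,0],[0,0,0,0]]' | egrep 'tool_pos|wrist'
python3 jog.py '[[0,0,0.002,0],[0,0,0,0],[0,0,0,0]]' | egrep 'tool_pos|wrist'
python3 jog.py '[[0,0,0.0015,0],[0,0,0,0],[0,0,0,0]]' | egrep 'tool_pos|wrist'
python3 -c "from h import *;tip('e');to(0,0,0)"

```

```text
tool_pos: [0.5027, -0.0612, 0.0022]
wrist_force: [-0.4, -0.0, 2.0]
tool_pos: [0.5027, -0.0612, 0.0002]
wrist_force: [0.1, -0.2, 3.8]
tool_pos: [0.5027, -0.0612, -0.0013]
wrist_force: [-0.3, -0.1, 4.2]
tip rows 250 exp [290.1586 261.711 ]
[ 70.  74.  76.  77. 103. 133. 140. 154. 234. 248. 247. 245. 214. 191.
 242. 249. 242. 206. 151.]
pos [ 0.5027 -0.0612 -0.0013] psi 0.7598 tilt -0.9999998263351926 delta tool [-0.3223 -0.3907 -0.0016] turn None F [ 0.4095 -0.1931  4.9269] t 9.875 w 0.0024751382165293274 2.282370440661907
```

Contact at TCP z ≈ 0.003, and the spring law puts the key about 4.4 mm down. So with the fingers shut, their tips end 35 mm behind the reported TCP. I'll finish this press, let up, and go to the bar key.

```bash

python3 jog.py '[[0,0,0.0006,0],[0,0,0,0],[0,0,0,0]]' | egrep 'tool_pos|wrist'
python3 jog.py '[[0,0,-0.02,0],[-0.025,-0.0015,0,0],[-0.025,-0.0015,0,0],[0,0,0,0]]' | egrep 'tool_pos|wrist'
python3 jog.py '[[0,0,0.009,0],[0,0,0.004,0],[0,0,0,0]]' | egrep 'tool_pos|wrist'
python3 jog.py '[[0,0,0.003,0],[0,0,0,0],[0,0,0,0]]' | egrep 'tool_pos|wrist'
python3 jog.py '[[0,0,0.002,0],[0,0,0,0],[0,0,0,0]]' | egrep 'tool_pos|wrist'
python3 -c "from h import *;to(.464,-.0935,-.0015)"

```

```text
tool_pos: [0.5027, -0.0612, -0.0018]
wrist_force: [0.0, -0.4, 6.2]
tool_pos: [0.4616, -0.0935, 0.0166]
wrist_force: [0.2, -0.4, 0.8]
tool_pos: [0.4638, -0.0929, 0.0041]
wrist_force: [0.1, 0.3, 0.2]
tool_pos: [0.4646, -0.0933, 0.0022]
wrist_force: [0.2, 0.8, 0.8]
tool_pos: [0.4646, -0.0934, 0.0002]
wrist_force: [1.3, 3.5, 3.3]
pos [ 0.4646 -0.0934  0.0002] psi 0.7596 tilt -0.9999995664548782 delta tool [-0.0005 -0.0004  0.0017] turn None F [1.3067 3.4931 3.2782] t 11.875 w -0.0009769433771981036 1.674464140087366
```

```bash

python3 jog.py '[[0,0,0.0015,0],[0,0,0,0],[0,0,0,0]]' | egrep 'tool_pos|wrist'
python3 jog.py '[[0,0,0.0007,0],[0,0,0,0],[0,0,0,0]]' | egrep 'tool_pos|wrist'

```

```text
tool_pos: [0.4646, -0.0934, -0.0014]
wrist_force: [1.1, 2.1, 4.4]
tool_pos: [0.4646, -0.0934, -0.0018]
wrist_force: [1.0, 3.1, 7.1]
```

```bash

python3 jog.py '[[0,0,-0.02,0],[-0.025,-0.001,0,0],[-0.025,-0.001,0,0],[0,0,0,0]]' | egrep 'tool_pos|wrist'
python3 jog.py '[[0,0,0.009,0],[0,0,0.004,0],[0,0,0,0]]' | egrep 'tool_pos|wrist'
python3 jog.py '[[0,0,0.003,0],[0,0,0,0],[0,0,0,0]]' | egrep 'tool_pos|wrist'
python3 jog.py '[[0,0,0.002,0],[0,0,0,0],[0,0,0,0]]' | egrep 'tool_pos|wrist'
python3 jog.py '[[0,0,0.0015,0],[0,0,0,0],[0,0,0,0]]' | egrep 'tool_pos|wrist'
python3 jog.py '[[0,0,0.0007,0],[0,0,0,0],[0,0,0,0]]' | egrep 'tool_pos|wrist'

```

```text
tool_pos: [0.4239, -0.1268, 0.0165]
wrist_force: [-0.3, -0.5, -0.4]
tool_pos: [0.4262, -0.1259, 0.0039]
wrist_force: [0.4, 0.6, 0.3]
tool_pos: [0.4269, -0.1263, 0.002]
wrist_force: [-0.3, 1.5, 2.7]
tool_pos: [0.4269, -0.1264, -0.0]
wrist_force: [1.4, 2.6, 3.4]
tool_pos: [0.4269, -0.1264, -0.0016]
wrist_force: [0.7, 2.1, 4.2]
tool_pos: [0.4269, -0.1264, -0.0019]
wrist_force: [-0.3, 3.0, 9.5]
```

All three keys reached their stops. Now I'll lift, move over the barrel, open, and check the open tip height numerically.

```bash

python3 jog.py '[[0,0,-0.05,0],[0,0,-0.05,0]]' | egrep 'tool_pos|wrist'
python3 jog.py '[[-0.030,0.0516,0,0],[-0.030,0.0516,0,0],[-0.030,0.0516,0,0],[-0.030,0.0516,0,-0.02],[0,0,0,0]]' 1 | egrep 'tool_pos|wrist'
python3 jog.py '[[0,0,0,0],[0,0,0,0]]' | egrep 'tool_pos|width'
python3 - <<'E'
from h import *
to(.483,-.358,.05,.78)
im=bot.read_camera("side");cv2.imwrite("pics/s_open.png",im[:,:,::-1])
R=Ro.from_rotvec(bot.read_state()["tcp_rot"]).as_matrix();p=bot.read_state()["tool_pos"]
ref=cv2.imread("pics/sidea.png");d=cv2.absdiff(im[:,:,::-1].copy(),ref).max(2)
for sgn in(1,-1):
    for up in(0,.035,.048): print(sgn,up,proj("side",p+R[:,1]*.05*sgn+[0,0,up]))
m=((d>40)&(im.max(2)<100)).astype(np.uint8)
m[:, :270]=0; m[:,440:]=0
for r in range(150,240):
    c=np.where(m[r])[0]
    if len(c): print(r,c.min(),c.max(),len(c),end=" | ")
E
```

```text
tool_pos: [0.4244, -0.1264, 0.0969]
wrist_force: [0.6, -0.7, 0.7]
tool_pos: [0.4811, -0.3627, 0.0962]
wrist_force: [-0.6, 0.2, -0.1]
tool_pos: [0.4807, -0.3571, 0.0967]
width: 1.0
pos [ 0.4807 -0.3571  0.0967] psi 0.7808 tilt -0.999998027064946 delta tool [0.001  0.0023 0.0467] turn 0.0008 F [-0.5873 -0.3605  0.7017] t 16.125 w 1.0000234018133332 0.0
1 0 [340.6115 171.7128]
1 0.035 [340.7427 160.9583]
1 0.048 [340.7925 156.893 ]
-1 0 [353.1304 186.8513]
-1 0.035 [353.4379 175.6109]
-1 0.048 [353.5547 171.3578]
153 422 424 3 | 154 422 422 1 | 155 424 425 2 | 156 423 425 2 | 157 422 424 2 | 158 422 423 2 | 159 423 423 1 | 160 424 424 1 | 161 421 421 1 | 162 421 421 1 | 163 422 425 4 | 164 420 426 4 | 185 427 427 1 | 186 427 427 1 | 190 427 427 1 | 191 427 427 1 | 192 427 427 1 | 194 428 430 3 | 195 427 436 10 | 196 428 439 12 | 197 428 439 12 | 198 428 439 12 | 199 428 439 12 | 200 428 439 12 | 201 428 439 12 | 202 428 439 12 | 203 430 439 10 | 204 438 439 2 | 207 428 430 3 | 208 428 432 5 | 209 428 434 7 | 210 428 437 10 | 211 428 439 12 | 212 428 439 12 | 213 428 439 12 | 214 428 439 12 | 215 428 439 12 | 216 428 439 12 | 217 428 439 12 | 218 428 439 12 | 219 429 439 11 | 220 429 439 11 | 221 429 439 11 | 222 430 439 10 | 223 431 439 9 | 224 433 439 7 | 225 435 439 5 | 226 438 439 2 | 232 422 422 1 | 233 420 424 5 | 234 416 429 11 | 235 416 430 4 | 236 414 431 4 | 237 432 432 1 | 238 416 422 5 | 239 415 426 9 |
```

```bash
python3 - <<'E'
from h import *
im=cv2.imread("pics/s_open.png").max(2)
ref=cv2.imread("pics/sidea.png");d=cv2.absdiff(cv2.imread("pics/s_open.png"),ref).max(2)
print("cols 318..380 step2")
for r in range(96,196,3): print(r,"".join("#" if (d[r,c]>30 and im[r,c]<95) else ("+" if d[r,c]>30 else ".") for c in range(310,400,1)))
E
```

```text
cols 318..380 step2
96 .........................############################.....................................
99 .........................############################.....................................
102 ........................++.#######################........................................
105 ...............................++.............++..........................................
108 ..........................##########.+#++...#######.......................................
111 .........................######.................#####.....................................
114 ........................+###########################+.....................................
117 .........................###########################......................................
120 .........................###############....#########.....................................
123 .........................############################.....................................
126 .........................###########################......................................
129 .........................########
[... 1447 characters left out ...]
...................................
177 ..........................................................................................
180 ..........................................................................................
183 ..........................................................................................
186 ..........................................................................................
189 ..........................................................................................
192 ..........................................................................................
195 ..........................................................................................
```

The open near finger ends at row ≈171.5, which means TCP + 48 mm. That agrees with 35 mm shut and the stated 13 mm swing, so the grasp needs TCP z ≈ -0.026. Descending over the barrel.

```bash

python3 jog.py '[[0.001,0.0023,0.04,0],[0,0,0.04,0],[0,0,0,0]]' | egrep 'tool_pos|wrist'
python3 jog.py '[[0,0,0.015,0],[0,0,0.012,0],[0,0,0,0]]' | egrep 'tool_pos|wrist'
python3 jog.py '[[0,0,0.008,0],[0,0,0.007,0],[0,0,0,0],[0,0,0,0]]' | egrep 'tool_pos|wrist'
python3 -c "from h import *;to(.483,-.358,-.026,.78)"

```

```text
tool_pos: [0.4809, -0.356, 0.0141]
wrist_force: [-0.1, 0.3, 0.4]
tool_pos: [0.4836, -0.3592, -0.01]
wrist_force: [-0.1, 0.5, 0.5]
tool_pos: [0.484, -0.3597, -0.0245]
wrist_force: [-0.3, 0.2, 0.5]
pos [ 0.484  -0.3597 -0.0245] psi 0.7797 tilt -0.9999999979887859 delta tool [ 0.0005 -0.0019  0.0015] turn -0.0003 F [-0.262   0.195   0.4785] t 17.425 w 1.000072957127363 0.0
```

```bash

python3 jog.py '[[0,-0.0019,0.0015,0],[0,0,0,0],[0,0,0,0],[0,0,0,0],[0,0,0,0]]' 0.3 20
python3 jog.py '[[0,0,0,0],[0,0,0,0]]' 0 20
python3 -c "from h import *;to(.483,-.358,-.026,.78)"

```

```text
time: 18.05
tool_pos: [0.4829, -0.3585, -0.0258]
tcp_rot: [2.905, 1.194, 0.0]
wrist_force: [-1.1, 0.0, 1.5]
width: 0.418
grip_force: 20.8
time: 18.3
tool_pos: [0.4829, -0.3585, -0.0258]
tcp_rot: [2.905, 1.194, 0.0]
wrist_force: [1.2, -1.1, 1.0]
width: 0.414
grip_force: 20.8
pos [ 0.4829 -0.3585 -0.0258] psi 0.7798 tilt -0.99999976306167 delta tool [ 0.0004 -0.0003  0.0002] turn -0.0002 F [ 1.2212 -1.0668  1.0413] t 18.3 w 0.4143624485072397 20.822925567626953
```

```bash

python3 jog.py '[[0,0,0,0],[0,0,0,0],[0,0,-0.01,0],[0,0,-0.02,0],[0,0,-0.04,0]]' - 60 | egrep 'tool_pos|wrist|width'
python3 jog.py '[[0,0,-0.03,0],[0,0,-0.02,0],[0,0,0,0]]' | egrep 'wrist|width|grip'
python3 - <<'E'
from h import *
to(.6605,-.1956,.1,1.027)
s=bot.read_state()["tool_pos"]
im=bot.read_camera("top");cv2.imwrite("pics/t_lift.png",im[:,:,::-1])
E
```

```text
tool_pos: [0.4807, -0.3567, 0.0433]
wrist_force: [-0.1, 0.5, -1.0]
width: 0.402
wrist_force: [0.3, -0.1, -1.1]
width: 0.407
grip_force: 59.9
pos [ 0.4839 -0.3592  0.0964] psi 0.7798 tilt -0.9999911586998569 delta tool [ 0.2407  0.0078 -0.0034] turn -0.2472 F [ 0.3017 -0.1017 -1.1433] t 19.3 w 0.40650910801341145 59.89135801792145
```

The barrel is held. Next: turn to the V direction and move over the gauge.

```bash

python3 jog.py '[[0,0,0,-0.1235],[0,0,0,-0.1235]]' | egrep 'wrist|width'
python3 jog.py '[[0.0463,0.0133,0,0],[0.0463,0.0133,0,0],[0.0463,0.0133,0,0],[0.0463,0.0133,0,0],[0.0463,0.0133,0,0]]' | egrep 'wrist|width'
python3 jog.py '[[0,0,0.03,0],[0,0,0.02,0],[0,0,0,0],[0,0,0,0]]' | egrep 'wrist|width'
python3 - <<'E'
from h import *
to(.6605,-.1956,.03,1.027)
# gauge base/cradle from side view (before): corners of base at z=.01
im=cv2.imread("pics/sidea.png");x0,y0,x1,y1=238,190,300,240;S=6
c=cv2.resize(im[y0:y1,x0:x1],None,fx=S,fy=S,interpolation=cv2.INTER_CUBIC).astype(int)
m=((c.mean(2)<150)&(c[:,:,0]>=c[:,:,2])).astype(np.uint8)
q=max(cv2.findContours(m,cv2.RETR_EXTERNAL,cv2.CHAIN_APPROX_NONE)[0],key=cv2.contourArea)[:,0]
t=lambda p:(p+.5)/S-.5+[x0,y0]
for n,k in(("low",q[q[:,1].argmax()]),("right",q[q[:,0].argmax()])): print(n,t(k),onz("side",t(k),.01))
y=1.027;u=np.array([np.cos(y),np.sin(y)]);v=np.array([np.sin(y),-np.cos(y)])
for a in(68,-68):
  for b in(46,-46):
    P=np.array([.6605,-.1956])+u*a/1000+v*b/1000;print(a,b,P,proj("side",[*P,.01]))
E
```

```text
wrist_force: [1.2, -0.5, -1.1]
width: 0.404
wrist_force: [0.2, -1.2, -0.8]
width: 0.403
wrist_force: [0.4, 1.0, -1.0]
width: 0.406
pos [ 0.6589 -0.1953  0.0439] psi 1.0257 tilt -0.9999998820231266 delta tool [0.0005 0.0015 0.0139] turn -0.0013 F [ 0.4366  1.0294 -0.9537] t 20.725 w 0.40636608843802424 59.977203011512756
low [250.5833 233.25  ] [ 0.653  -0.1109  0.01  ]
right [292.25   218.5833] [ 0.5884 -0.2236  0.01  ]
68 46 [ 0.735  -0.1612] [236.3628 217.2792]
68 -46 [ 0.6563 -0.1136] [250.1158 232.4415]
-68 46 [ 0.6647 -0.2776] [278.8929 203.937 ]
-68 -46 [ 0.586 -0.23 ] [294.121  217.6867]
```

The side view agrees with the top view to within a few mm. Lowering gently.

```bash

python3 jog.py '[[0.0005,0.0015,0.015,-0.0013],[0,0,0.012,0],[0,0,0.006,0],[0,0,0,0],[0,0,0,0]]' | egrep 'tool_pos|wrist|width'
python3 jog.py '[[0,0,0.002,0],[0,0,0,0],[0,0,0,0]]' | egrep 'tool_pos|wrist'
python3 jog.py '[[0,0,0.002,0],[0,0,0,0],[0,0,0,0]]' | egrep 'tool_pos|wrist'
python3 jog.py '[[0,0,0.002,0],[0,0,0,0],[0,0,0,0]]' | egrep 'tool_pos|wrist'
python3 -c "from h import *;to(.6605,-.1956,.0012,1.027);print(bot.read_state()['torque'])"

```

```text
tool_pos: [0.6612, -0.195, 0.0112]
wrist_force: [0.2, -0.4, -1.5]
width: 0.411
tool_pos: [0.661, -0.195, 0.0092]
wrist_force: [-0.4, 0.1, -2.1]
tool_pos: [0.6608, -0.1949, 0.0069]
wrist_force: [0.5, 0.1, -1.9]
tool_pos: [0.6609, -0.195, 0.0049]
wrist_force: [-0.3, -0.6, -1.6]
pos [ 0.6609 -0.195   0.0049] psi 1.0281 tilt -0.9999999960144248 delta tool [-0.0007  0.      0.0037] turn 0.0011 F [-0.345  -0.5586 -1.5797] t 22.475 w 0.4021701459198905 59.977760910987854
[-0.0016  0.0002  0.0148]
```

```bash

python3 jog.py '[[0,0,0.0015,0],[0,0,0,0],[0,0,0,0]]' | egrep 'tool_pos|wrist'
python3 jog.py '[[0,0,0.0015,0],[0,0,0,0],[0,0,0,0]]' | egrep 'tool_pos|wrist'
python3 jog.py '[[0,0,0.001,0],[0,0,0,0],[0,0,0,0]]' | egrep 'tool_pos|wrist'
python3 jog.py '[[0,0,0.001,0],[0,0,0,0],[0,0,0,0]]' | egrep 'tool_pos|wrist'

```

```text
tool_pos: [0.6614, -0.1952, 0.0038]
wrist_force: [2.4, -0.7, -0.9]
tool_pos: [0.6622, -0.1955, 0.0029]
wrist_force: [3.5, -2.7, 2.3]
tool_pos: [0.6622, -0.1955, 0.0018]
wrist_force: [4.2, -3.7, 3.8]
tool_pos: [0.6621, -0.1955, 0.0009]
wrist_force: [4.3, -2.5, 4.4]
```

Only the near face is loaded, with about 5 N sideways along +tool y. I'll shift that way until the sideways force vanishes.

```bash

python3 jog.py '[[0,0.001,0,0],[0,0,0,0],[0,0,0,0]]' | egrep 'tool_pos|wrist'
python3 jog.py '[[0,0.001,0,0],[0,0,0,0],[0,0,0,0]]' | egrep 'tool_pos|wrist'
python3 -c "from h import *
s=bot.read_state();R=Ro.from_rotvec(s['tcp_rot']).as_matrix();print(R.T@s['wrist_force'],R.T@s['torque'])"

```

```text
tool_pos: [0.6622, -0.1956, 0.0004]
wrist_force: [4.0, -1.8, 4.8]
tool_pos: [0.6628, -0.196, 0.0001]
wrist_force: [3.0, -1.5, 5.1]
[ 0.2744  3.2839 -5.134 ] [-0.5407  0.0474 -0.0418]
```

```bash
cat > f.py <<'E'
from h import *
s=bot.read_state();R=Ro.from_rotvec(s['tcp_rot']).as_matrix();print(s['tool_pos'],R.T@s['wrist_force'],R.T@s['torque'],s['width'],s['grip_force'],s['time'])
E
python3 jog.py '[[0,0.001,0,0],[0,0,0,0],[0,0,0,0]]' >/dev/null; python3 f.py
python3 jog.py '[[0,0.001,0,0],[0,0,0,0],[0,0,0,0]]' >/dev/null; python3 f.py
python3 jog.py '[[0,0.001,0,0],[0,0,0,0],[0,0,0,0]]' >/dev/null; python3 f.py

```

```text
[ 0.6627 -0.196  -0.0004] [ 1.1999  1.8061 -5.2884] [-0.2405  0.148  -0.0818] 0.40337539868739813 60.5044287443161 25.1
[ 0.6627 -0.196  -0.0008] [ 0.2514  0.417  -4.8855] [-0.0609  0.1366 -0.1573] 0.40347108850785457 60.55582523345947 25.475
[ 0.6626 -0.196  -0.0012] [ 0.706  -1.71   -6.8128] [ 0.2378  0.1623 -0.1075] 0.4042179951922103 60.621469616889954 25.85
```

Both faces are now in contact, with lateral balance 0.8 mm back. I'll correct that and push down towards mid-travel, about 9.5 N on the cradle.

```bash

python3 jog.py '[[0,-0.0008,0,0],[0,0,0.001,0],[0,0,0,0],[0,0,0,0]]' >/dev/null; python3 f.py
python3 jog.py '[[0,0,0.001,0],[0,0,0,0],[0,0,0,0],[0,0,0,0]]' >/dev/null; python3 f.py
python3 jog.py '[[0,0,0,0],[0,0,0,0],[0,0,0,0],[0,0,0,0]]' >/dev/null; python3 f.py

```

```text
[ 0.6627 -0.196  -0.0017] [ 0.5802 -1.1936 -5.9683] [ 0.1183  0.095  -0.1694] 0.40976486335502793 60.62230825424194 26.35
[ 0.6627 -0.1961 -0.0025] [ 0.67   -0.8834 -7.0409] [ 0.1798  0.1121 -0.1458] 0.4056308792749138 60.62385320663452 26.85
[ 0.6627 -0.196  -0.0025] [ 0.8331 -0.9719 -7.9827] [ 0.1462  0.0839 -0.173 ] 0.40329388252996823 60.62380313873291 27.35
```

```bash

python3 jog.py '[[0,-0.0004,0.0008,0],[0,0,0,0],[0,0,0,0],[0,0,0,0]]' >/dev/null; python3 f.py
python3 jog.py '[[0,0,0,0],[0,0,0,0],[0,0,0,0],[0,0,0,0]]' >/dev/null; python3 f.py
python3 jog.py '[[0,0,0,0],[0,0,0,0],[0,0,0,0],[0,0,0,0]]' >/dev/null; python3 f.py

```

```text
[ 0.6627 -0.196  -0.003 ] [ 1.0849 -0.0473 -6.9653] [ 0.1156  0.0477 -0.1487] 0.4025015032824576 60.62455773353577 27.85
[ 0.6627 -0.196  -0.003 ] [ 0.9192 -0.649  -7.7736] [ 0.1184  0.0685 -0.1526] 0.4072051238130628 60.6252658367157 28.35
[ 0.6627 -0.1961 -0.003 ] [-0.084  -0.7753 -8.1277] [ 0.1872  0.0306 -0.1556] 0.407765359121154 60.62569856643677 28.85
```

The hold is steady: about 9 N on the cradle (≈4.5 mm sunk), both sides balanced, grip 60 N. Handing in.

```bash
python3 -c "
from workcell import bot
print(bot.finish_job())"
```

```text
the job is handed in; nothing more can be done
None
```

I pressed the round, bar and square keys to their stops in that order, then seated the barrel in the V-block and handed the job in at about 29 s with it still gripped (60 N) and pressed down. By force and tool height the cradle has sunk about 4–5 mm with both faces evenly loaded; the judge returned no verdict.

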